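Load a reagent cassette into a chute against its hidden stop

TASK

Load the white reagent cassette into the sloped chute: lay it flat in the open upper part of the lane with its orange nose downhill, then push it from behind, down under the hood, until its nose rests lightly pressed against the spring stop hidden inside, and leave it there. The cassette does not slide down by itself, and the place of the stop varies, so feel for it and push gently: if the stop is driven far back (11 mm) it trips. Leave the two vials and the green rack beside the work alone.

Things in the scene. Friction and masses are not known exactly. Their poses are not given: they have to be found in the camera images.
- cassette_center (a point): Centre (half-way up) of the loose cassette: white block 110 long (x) x 56 wide (y) x 42 high (z) mm, metal-cored, 0.44 to 0.72 kg, orange band at its nose (+x end), blue top plate (its upper 4 mm, 96 x 46 mm) with three black caps. Grip it across its 56 mm width, fingertips 13 mm or more above its underside, so that they clear the lane's guides.
- cassette_nose (a point): Middle of the cassette's orange end face, 55 mm from its centre along its x; same axes.
- lane: Sloped lane of the fixed chute. Origin on its floor, midway, 85 mm above the bench; +x runs downhill along the floor (16 degrees), y across, z square to the floor. Aluminium floor x -180 to +180 mm, 84 mm wide. Two steel guides 8 mm high, 6 mm thick, inner faces at y = +-31 mm (flaring to +-38 over x -130 to -180). Upper end open. Friction holds the cassette where it is put.
- hood_mouth (a point): Point on the lane floor under the orange-edged front of the white opaque hood, 30 mm downhill of the lane's origin, same axes. Hood: 150 mm long from here downhill, side walls' inner faces at y = +-38 mm, flat roof with underside 62 and top 66 mm above the floor. A grey housing, top 66 mm (black knob 78 mm) above the floor, closes the lower end.
- stop_zone (a point): Point on the lane floor inside the hood, 152 mm downhill of the lane's origin, same axes. The stop's untouched face stands 0 to 20 mm downhill of it, different each time. With the nose on the stop the tail is 12 to 43 mm inside the hood: a tool pushing there must lean 20 to 45 degrees from vertical, tip downhill, to clear the roof.
- stop (a joint): How far the spring stop is pushed downhill from its untouched place, in m: 0 untouched, travel 0.020. Spring: 1 N at first touch plus 0.8 N per mm. It trips beyond 0.011. Sliding the cassette down the lane alone takes under 4 N. When the push ends, friction holds the cassette with a few mm left in the spring.
- vial_a: Loose white vial with a screw cap, 24 mm across, 61 mm high, standing on the bench in front of the chute; origin at the centre of its underside. Leave alone.
- vial_b: A second such vial near the first, 25 mm across, 61 mm high; origin at the centre of its underside. Leave alone.
- green_rack: Loose green tube rack, 129 x 90 x 26 mm, on the bench at the left; origin at the centre of its underside. Leave alone.
Not all that is in view belongs to the job. Of the things that look like the part that bears cassette_center, take the one that is nearest to the robot's base at the start.

How it is judged:
By the outcome, as a careful person would: the job done as asked, in the order asked, and still so for the second after the job is handed in, with the robot touching nothing.
It also fails if it takes over 48 s, if anything falls off the work surface, if the arm or the gripper's body presses on something with over 40 N, if the wrist force passes 120 N, or if a joint passes its speed limit or range.

ROBOT

A 6-joint arm with a two-finger parallel gripper is mounted at the origin on a cart in front of the work surface, level with it; the furniture and walls round the work are solid. World frame = base frame: x ahead of the robot, y to its left, z up, the work surface at z = 0. Lengths are in m, angles in degrees, forces in N, time in s.
With the tool pointing down it reaches from about 0.35 to 0.875 m from the base axis. Payload 4.2 kg.
Tool frame: the origin (TCP) lies at the very end of the fingers, on their centre line; the grasp point (between the pads) lies 19 mm behind it; z points along the fingers, y is the line along which they close (so a half turn about z gives the same grasp; the last joint's range is limited). The gripper opens to 87 mm and grips with 3 to 60 N. Pads are 19 mm wide; open, the fingers measure 117 mm over their backs; the gripper's body (75 mm by 190 mm) begins 51 mm behind the grasp point.
Start: joints at [-55.543, 22.042, 0.453, 0, -68.411, -14.817], TCP at [0.21, -0.589, 0.223] pointing down, gripper open.
Joint ranges: [-179.83, 179.83], [-69.29, 118.12], [-61.27, 80.66], [-181.25, 117.63], [-171.15, -9.14], [-177.46, 177.46]. Speed limits (degrees/s): [159.86, 159.86, 180, 180, 180, 180].

INTERFACE

Orientations are given as a 3x3 rotation matrix whose columns are the frame's x, y, z axes.
In Python, from station import * gives the robot as it stands.
- The arm moves only by the shell command python3 -m pendant 'ROWS'. ROWS is JSON, a list of rows, each an object of numbers: "x", "y", "z": the shift along the world's x, y, z normalised to -1 to 1, where 1 is 250 mm; "rx", "ry", "rz": the turn, a rotation vector about the world's x, y, z normalised to -1 to 1, where 1 is 180 degrees; "claw": the opening, from 0 (shut) to 1 (fully open). A call has exactly 8 rows; each row is the pose to reach, as a shift and turn from the pose commanded when the call began, turning the shorter way round; what a row does not reach only later rows make up. A row lasts 1/8 s, in which the tool goes at most 62.5 mm and 10.7 degrees, less where a joint would pass 70% of its speed; a pose out of reach is approached as far as the arm can. A call with a number of a shift or a turn outside -1 to 1 is refused whole. A call with a gripper value outside its range is refused whole. The fingers move at their own pace and stop on an object; the grip force is fixed at half the most. Time passes only in rows, so rows that repeat a pose let the fingers close, or fill a call up. It gives the time, the measured TCP pose, the force, the opening and the grip force at its end, in the units of the state.
- sense(): the state, without advancing time (a new reading comes with each control period).
- capture(name): name is "scene" or "side" or "wrist"; returns a dict with "color" (400x640x3 uint8, red, green, blue), "mtx" (3x3 intrinsics, pixels), "world_to_cam" (4x4, takes a point from world to camera coordinates). Camera axes: x right, y up, looking along -z (the intrinsics and any distortion apply to the point x, -y, -z); pixel columns grow to the right and rows downward; lengths in m; the calibration is good to about 2 mm. A picture is of the moment at which its call begins. There is no depth.
- finish_job(): hands the job in; it is judged then, once.
Trained networks look in a picture, given as the dict that the camera call returned (one of the last four; its "shot" number tells which), for a name from the list of things; names that differ only in an ending like _2 or _b are one class to them, and where a whole thing is asked for, a point or a joint stands for the part that bears it (a point fixed in the world has none). Each returns a list of dicts, best first, with "conf" (0 to 1); they miss things now and then, are a little off and sometimes report something else, mostly with a low value. They report only what shows in the picture. A call takes as long as a camera call. They do not tell look-alikes from the thing itself.
- search_frame(picture, label): "centre" ([column, row] in pixels, amid what is visible of it).
- regions_of(picture, label): "region" (400x640 bool, what is visible of it) and "centre" ([column, row] in pixels, amid what is visible of it).
The state is a dict: "time_s": time; "joints": joint angles; "joint_velocities": joint speeds; "effort": joint torques, N m; "tcp_pos": TCP position; "ee_rot": TCP orientation; "wrist_force": force on the tool from outside, world axes, zero at the start; "moment": the same for the moment, N m; "gripper_width": opening from 0.0 (shut) to 1.0 (fully open); "gripper_force": force on a finger pad.
Only numpy, scipy, OpenCV 4.12 (cv2) and the standard library are available. Lean on these libraries where they do the work, as an engineer would, in place of code of your own. Each camera call takes 0.05 s, during which the arm holds its last target. There are 200 camera calls.

## Working session

There is one attempt and no reset: what is moved stays moved. The work goes in short steps, Python scripts to look and compute and a shell command to move; the robot and the scene stay as the last step left them, time stands still between calls to the robot, and variables do not carry over. Pictures are saved under pics/ and viewed, at most 10 in all, crops included, and the job is handed in when it is done.

```bash
mkdir -p pics; ls; cat > look.py <<'E'
from station import *
import numpy as np, cv2
def ray(p,px):
    K=np.array(p["mtx"]);T=np.array(p["world_to_cam"]);R=T[:3,:3];o=-R.T@T[:3,3]
    c=np.linalg.inv(K)@[px[0],px[1],1.]
    return o,R.T@np.array([c[0],-c[1],-c[2]])
def onz(p,px,z):
    o,d=ray(p,px);return o+d*(z-o[2])/d[2]
def proj(p,X):
    T=np.array(p["world_to_cam"]);c=T[:3,:3]@np.array(X)+T[:3,3];v=np.array(p["mtx"])@[c[0],-c[1],-c[2]];return v[:2]/v[2]
def tri(rays):
    A=0;b=0
    for o,d in rays:
        d=d/np.linalg.norm(d);P=np.eye(3)-np.outer(d,d);A=A+P;b=b+P@o
    return np.linalg.solve(A,b)
E
python3 - <<'E'
from look import *
for n in("scene","side"):
    p=capture(n);cv2.imwrite(f"pics/{n}0.png",p["color"][...,::-1])
    print(n,p.keys(),ray(p,(320,200)))
    for l in("cassette_center","cassette_nose","hood_mouth","stop_zone","lane","vial_a","green_rack"):
        try:
            for r in search_frame(p,l)[:4]:print(l,np.round(r["centre"]),round(r["conf"],2),np.round(onz(p,r["centre"],.02),3))
        except Exception as e:print(l,e)
print(sense())
E
```

```text
pics
scene dict_keys(['color', 'mtx', 'world_to_cam', 'shot']) (array([-0.47894698, -0.6007234 ,  0.78555987]), array([ 0.68685524,  0.56195807, -0.46090768]))
cassette_center [195. 190.] 0.83 [0.409 0.78  0.02 ]
cassette_center [307. 216.] 0.64 [0.533 0.287 0.02 ]
cassette_center [399. 206.] 0.62 [0.809 0.068 0.02 ]
cassette_nose [403. 212.] 0.75 [0.782 0.037 0.02 ]
cassette_nose [415. 295.] 0.65 [ 0.392 -0.221  0.02 ]
cassette_nose [197. 192.] 0.64 [0.402 0.755 0.02 ]
hood_mouth [430. 237.] 0.8 [ 0.685 -0.12   0.02 ]
hood_mouth [308. 218.] 0.61 [0.529 0.278 0.02 ]
stop_zone [430. 236.] 0.9 [ 0.69  -0.119  0.02 ]
lane [430. 235.] 0.75 [ 0.696 -0.114  0.02 ]
vial_a [430. 234.] 0.72 [ 0.705 -0.11   0.02 ]
vial_a [381. 284.] 0.61 [ 0.376 -0.124  0.02 ]
vial_a [414. 297.] 0.51 [ 0.383 -0.221  0.02 ]
green_rack [248. 220.] 0.7 [0.381 0.437 0.02 ]
side dict_keys(['color', 'mtx', 'world_to_cam', 'shot']) (array([0.10754158, 1.10294508, 0.91696331]), array([ 0.35660978, -0.66660144, -0.65463306]))
cassette_center [319. 222.] 0.76 [0.546 0.288 0.02 ]
cassette_center [279. 366.] 0.67 [0.39  0
[... 622 characters left out ...]
125130e+01, -1.48153608e+01]), 'joint_velocities': array([ 0.04544915, -0.0489202 ,  0.01295459,  0.0948188 ,  0.06502253,
       -0.13667249]), 'effort': array([ 3.68873589e-04, -3.90407467e+01,  1.87613904e+01,  4.22412336e+00,
        1.55398599e-02, -5.39714492e-06]), 'tcp_pos': array([ 0.2100903 , -0.58859018,  0.22256016]), 'ee_rot': array([[-9.41815885e-01, -3.36129199e-01,  2.32789344e-05],
       [-3.36129199e-01,  9.41815885e-01,  2.30795947e-05],
       [-2.96821958e-05,  1.39119993e-05, -9.99999999e-01]]), 'wrist_force': array([1.56027282, 0.22051684, 0.87637879]), 'moment': array([-0.01987162,  0.02890838, -0.04307467]), 'gripper_force': 0.0, 'gripper_width': 0.9958627543374058}
```

View pics/scene0.png

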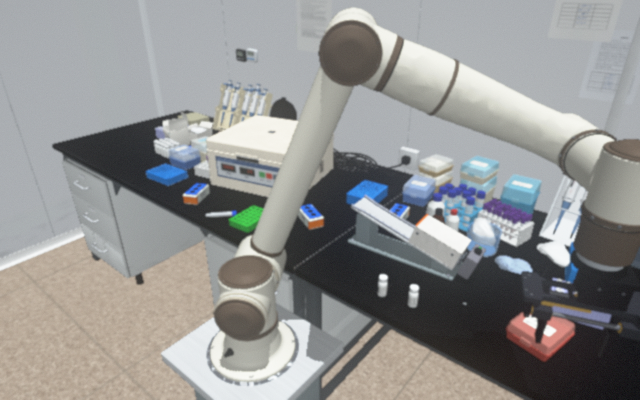

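View pics/side0.png

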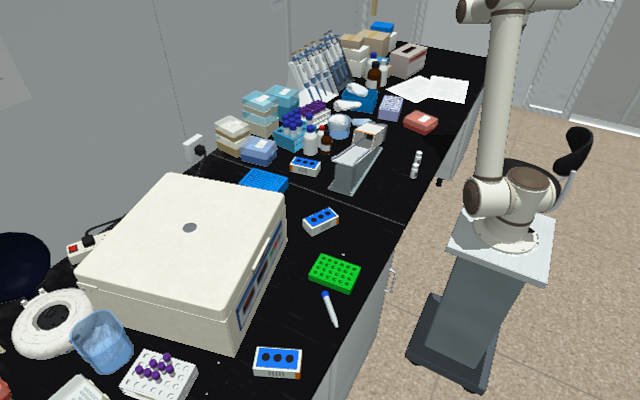

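```bash
python3 - <<'E'
import cv2,numpy as np
s=cv2.imread("pics/side0.png");c=cv2.imread("pics/scene0.png")
f=lambda im,x,y,w,k:cv2.resize(im[y:y+w*3//4,x:x+w],(400,300),interpolation=cv2.INTER_CUBIC)
cv2.imwrite("pics/crop1.png",np.vstack([np.hstack([f(s,296,202,50,8),f(c,286,200,50,8)]),np.hstack([f(s,310,113,120,4),f(c,345,190,150,4)])]))
E
```

```text
(no output)
```

View pics/crop1.png

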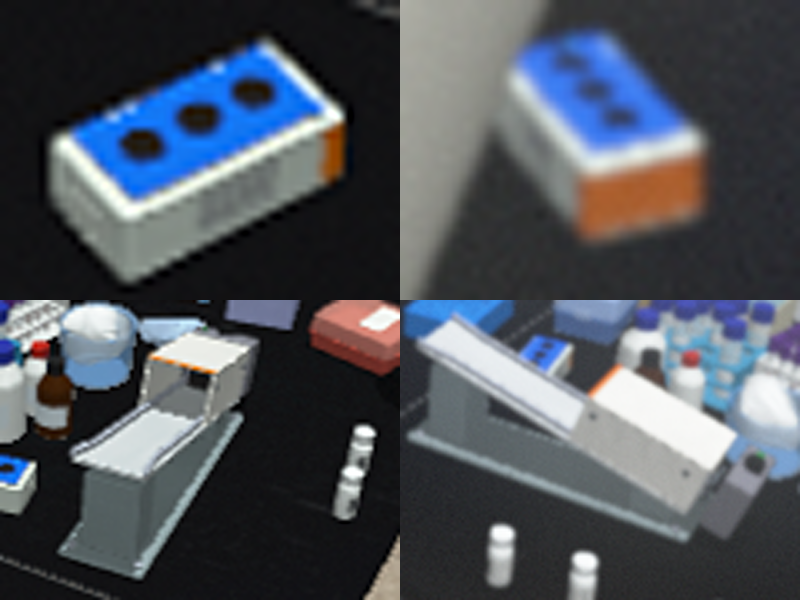

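```bash
cat > fit.py <<'E'
from look import *
from scipy.optimize import least_squares
def laneR(yaw,t=np.radians(16)):
    c,s=np.cos(yaw),np.sin(yaw)
    return np.array([[c,-s,0],[s,c,0],[0,0,1]])@np.array([[np.cos(t),0,np.sin(t)],[0,1,0],[-np.sin(t),0,np.cos(t)]])
E
python3 - <<'E'
from fit import *
p={n:capture(n) for n in("scene","side")}
# cassette
C=np.array([onz(p["side"],q,.042) for q in((302.3,219.5),(329.1,206.8),(339.1,216),(312,228.5))])
print(C.round(3),C.mean(0))
a=(C[1]-C[0]+C[2]-C[3]);b=C[0]-C[3]+C[1]-C[2]
print("len",np.linalg.norm(a)/2,"wid",np.linalg.norm(b)/2,"yaw",np.degrees(np.arctan2(a[1],a[0])),np.degrees(np.arctan2(b[1],b[0]))-90)
m=C.mean(0);print("reproj scene top centre",proj(p["scene"],m))
# downhill direction = toward -y; lane y (left of +x) = toward +x world
L=.18
obs=[("side",(30,42,66),(354.4,131)),("side",(30,-42,66),(373.9,134.6)),("side",(180,42,66),(365.5,123.5)),("side",(180,-42,66),(386.5,125)),
("side",(-180,42,0),(331.6,159.5)),("side",(-180,-42,0),(352.9,164)),
("scene",(30,42,66),(425.6,215.5)),("scene",(30,-42,66),(416.2,226.8)),("scene",(180,42,66),(471.4,241.4)),("scene",(180,-42,66),(459.4,255.6)),
("scene",(-180,-42,0),(352.5,206.9)),("scene",(-180,42,0),(365.6,196.8))]
def res(v):
    R=laneR(v[2]);o=np.array([v[0],v[1],.085])
    return np.concatenate([proj(p[n],o+R@(np.array(X)/1000))-q for n,X,q in obs])
r=least_squares(res,[.63,-.13,np.radians(-90)],loss="soft_l1")
print(r.x[:2],np.degrees(r.x[2]));print(res(r.x).reshape(-1,2).round(1))
E
```

```text
[[0.587 0.326 0.042]
 [0.54  0.227 0.042]
 [0.49  0.251 0.042]
 [0.539 0.346 0.042]] [0.53931086 0.28764647 0.042     ]
len 0.10793005648119175 wid 0.05366492678022983 yaw -116.28016346681892 -114.09836745235368
reproj scene top centre [308.10180452 210.41732869]
[ 0.57251206 -0.08328834] -87.4431765410765
[[ 0.8 -2. ]
 [ 1.6 -0.3]
 [ 2.  -1.5]
 [-0.1  1.8]
 [-0.3 -0.8]
 [ 0.4  1.2]
 [ 1.5 -1.3]
 [-1.2 -1.3]
 [-0.  -0.5]
 [ 1.5 -1.5]
 [-0.8 -0.9]
 [-0.2 -0.3]]
```

Candidates: scene (195,190), which is (0.40,0.77); scene (311,216), which is (0.54,0.29); scene (399,210), which is (0.77,0.05) behind the chute. The nearest to the base is the one at (0.54,0.29). The crop confirms it: white block, blue top, three caps, and the orange nose pointing toward -y/-x. The chute's upper end is at side (342,162) and its hood at (370,130). It runs downhill toward -y.

```bash
R='{"x":0.33,"y":0.88,"rz":0.063,"claw":1}'
python3 -m pendant '[{"x":0.08,"y":0.22,"rz":0.016,"claw":1},{"x":0.16,"y":0.44,"rz":0.032,"claw":1},{"x":0.24,"y":0.66,"rz":0.048,"claw":1},{"x":0.33,"y":0.88,"rz":0.063,"claw":1},{"x":0.41,"y":1,"rz":0.08,"claw":1},{"x":0.41,"y":1,"rz":0.08,"claw":1},{"x":0.41,"y":1,"rz":0.08,"claw":1},{"x":0.41,"y":1,"rz":0.08,"claw":1}]'
python3 -m pendant '[{"x":0.08,"y":0.22,"rz":0.016,"claw":1},{"x":0.16,"y":0.44,"rz":0.032,"claw":1},{"x":0.24,"y":0.66,"rz":0.048,"claw":1},{"x":0.33,"y":0.88,"rz":0.063,"claw":1},{"x":0.41,"y":1,"rz":0.08,"claw":1},{"x":0.41,"y":1,"rz":0.08,"claw":1},{"x":0.41,"y":1,"rz":0.08,"claw":1},{"x":0.41,"y":1,"rz":0.08,"claw":1}]'
```

```text
$[0]: bad value
$[0]: bad value
```

```bash

python3 -m pendant '[{"x":0.1,"y":0.25,"z":0,"rx":0,"ry":0,"rz":0.02,"claw":1},{"x":0.2,"y":0.5,"z":0,"rx":0,"ry":0,"rz":0.04,"claw":1},{"x":0.3,"y":0.75,"z":0,"rx":0,"ry":0,"rz":0.06,"claw":1},{"x":0.4,"y":1,"z":0,"rx":0,"ry":0,"rz":0.08,"claw":1},{"x":0.4,"y":1,"z":0,"rx":0,"ry":0,"rz":0.08,"claw":1},{"x":0.4,"y":1,"z":0,"rx":0,"ry":0,"rz":0.08,"claw":1},{"x":0.4,"y":1,"z":0,"rx":0,"ry":0,"rz":0.08,"claw":1},{"x":0.4,"y":1,"z":0,"rx":0,"ry":0,"rz":0.08,"claw":1}]'
```

```text
time_s: 1.9
tcp_pos: [0.3098, -0.3394, 0.2224]
ee_rot: [[-0.83, -0.558, -0.0], [-0.558, 0.83, 0.0], [0.0, 0.0, -1.0]]
wrist_force: [-0.3, 0.3, -0.1]
gripper_width: 1.001
gripper_force: 0.0
```

```bash

python3 -m pendant '[{"x":0.1,"y":0.25,"z":0,"rx":0,"ry":0,"rz":0.02,"claw":1},{"x":0.2,"y":0.5,"z":0,"rx":0,"ry":0,"rz":0.04,"claw":1},{"x":0.3,"y":0.75,"z":0,"rx":0,"ry":0,"rz":0.06,"claw":1},{"x":0.4,"y":1,"z":0,"rx":0,"ry":0,"rz":0.08,"claw":1},{"x":0.4,"y":1,"z":0,"rx":0,"ry":0,"rz":0.08,"claw":1},{"x":0.4,"y":1,"z":0,"rx":0,"ry":0,"rz":0.08,"claw":1},{"x":0.4,"y":1,"z":0,"rx":0,"ry":0,"rz":0.08,"claw":1},{"x":0.4,"y":1,"z":0,"rx":0,"ry":0,"rz":0.08,"claw":1}]'
python3 -m pendant '[{"x":0.1,"y":0.25,"z":0,"rx":0,"ry":0,"rz":0.02,"claw":1},{"x":0.2,"y":0.5,"z":0,"rx":0,"ry":0,"rz":0.04,"claw":1},{"x":0.3,"y":0.75,"z":0,"rx":0,"ry":0,"rz":0.06,"claw":1},{"x":0.4,"y":1,"z":0,"rx":0,"ry":0,"rz":0.09,"claw":1},{"x":0.4,"y":1,"z":0,"rx":0,"ry":0,"rz":0.09,"claw":1},{"x":0.4,"y":1,"z":0,"rx":0,"ry":0,"rz":0.09,"claw":1},{"x":0.4,"y":1,"z":0,"rx":0,"ry":0,"rz":0.09,"claw":1},{"x":0.4,"y":1,"z":0,"rx":0,"ry":0,"rz":0.09,"claw":1}]'
python3 - <<'E'
from fit import *
p=capture("wrist");cv2.imwrite("pics/w1.png",p["color"][...,::-1]);np.savez("w1.npz",mtx=p["mtx"],world_to_cam=p["world_to_cam"])
print(proj(p,[.539,.288,.042]),[proj(p,np.array([.5725,-.0833,.085])+laneR(np.radians(-87.44))@[-.18,y,0]) for y in(-.042,.042)])
for r in regions_of(p,"cassette_center")[:2]:
    m=r["region"].astype(np.uint8);print(r["centre"],r["conf"],m.sum(),cv2.minAreaRect(cv2.findNonZero(m)))
E
```

```text
time_s: 2.9
tcp_pos: [0.4097, -0.0897, 0.2225]
ee_rot: [[-0.665, -0.747, -0.0], [-0.747, 0.665, -0.0], [0.0, 0.0, -1.0]]
wrist_force: [-0.1, -1.1, -0.6]
gripper_width: 1.0
gripper_force: 0.0
time_s: 3.9
tcp_pos: [0.5098, 0.1599, 0.2229]
ee_rot: [[-0.43, -0.903, 0.0], [-0.903, 0.43, 0.0], [-0.0, -0.0, -1.0]]
wrist_force: [1.1, 0.8, 0.2]
gripper_width: 1.001
gripper_force: 0.0
[344.56172166 277.50442592] [array([266.75027078, 132.03665693]), array([179.71659684, 180.74878677])]
[99.4, 169.0] 0.86 5709 ((98.996826171875, 170.5919647216797), (59.60921859741211, 103.26974487304688), 49.993743896484375)
[341.7, 252.4] 0.83 2583 ((340.5, 252.5), (57.0, 45.0), 90.0)
```

View pics/w1.png

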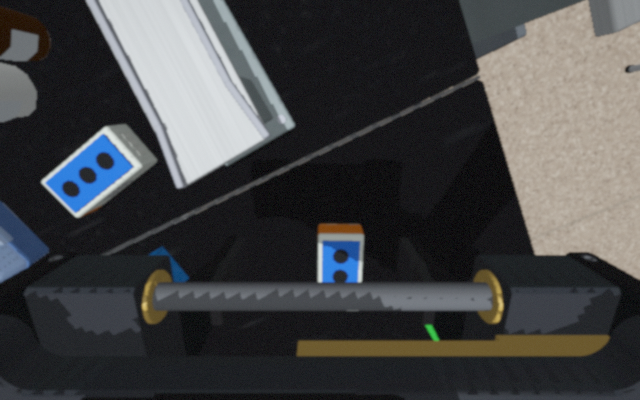

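```bash
python3 - <<'E'
from fit import *
p=dict(np.load("w1.npz"))
for q in((319,234),(363,234),(341,234)):print("nosetop",onz(p,q,.042).round(4))
for q in((319,260),(363,260)):print(onz(p,q,.042).round(4))
a=np.radians(-115);print("pred nose top",np.array([.539,.288])+.055*np.array([np.cos(a),np.sin(a)]))
o=np.array([.5725,-.0833,.085]);R=laneR(np.radians(-87.44))
for X in((-180,42,0),(-180,-42,0),(-180,44,8),(-180,-44,8),(-180,38,8),(-180,-38,8),(-130,-37,8),(-130,31,8)):
    W=o+R@(np.array(X)/1000);print(X,W.round(4),proj(p,W).round(1))
E
python3 - <<'E'
import cv2
i=cv2.imread("pics/w1.png")[0:200,90:310];cv2.imwrite("pics/w1c.png",cv2.resize(i,None,fx=3,fy=3,interpolation=cv2.INTER_CUBIC)[:600,:800])
E
```

```text
nosetop [0.5422 0.2208 0.042 ]
nosetop [0.4947 0.2434 0.042 ]
nosetop [0.5185 0.2321 0.042 ]
[0.5573 0.2521 0.042 ]
[0.5085 0.2754 0.042 ]
pred nose top [0.515756   0.23815307]
(-180, 42, 0) [0.6067 0.0914 0.1346] [179.7 180.7]
(-180, -42, 0) [0.5228 0.0877 0.1346] [266.8 132. ]
(-180, 44, 8) [0.6088 0.0893 0.1423] [171.9 181.9]
(-180, -44, 8) [0.5209 0.0854 0.1423] [265.8 129.1]
(-180, 38, 8) [0.6028 0.089  0.1423] [178.  178.5]
(-180, -38, 8) [0.5269 0.0857 0.1423] [259.1 132.9]
(-130, -37, 8) [0.5301 0.0377 0.1285] [228.5  75.5]
(-130, 31, 8) [0.598  0.0407 0.1285] [157.  118.6]
```

View pics/w1c.png

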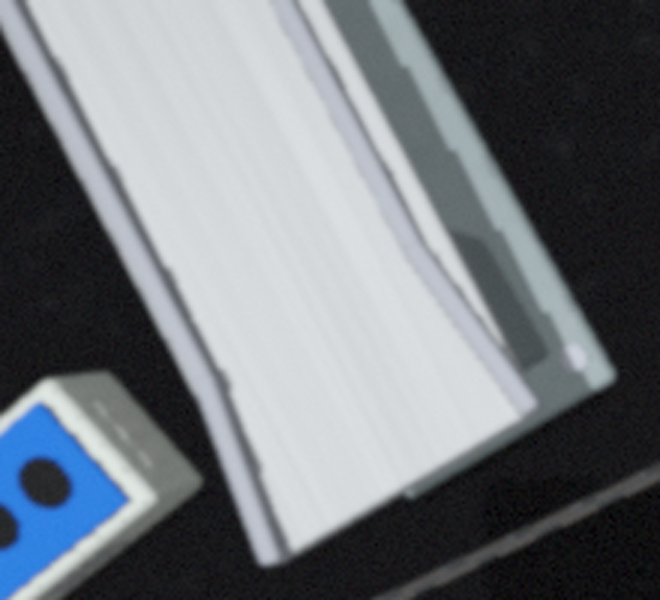

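The wrist picture shows the cassette nose edge at (341,234), aligned with the tool. The lane's open end is at (180,187) and (265,137). The cassette centre comes out at (0.541,0.284). Going down to grip.

```bash

python3 -m pendant '[{"x":0.06,"y":0.25,"z":0,"rx":0,"ry":0,"rz":0.002,"claw":1},{"x":0.125,"y":0.495,"z":0,"rx":0,"ry":0,"rz":0.003,"claw":1},{"x":0.125,"y":0.495,"z":-0.2,"rx":0,"ry":0,"rz":0.003,"claw":1},{"x":0.125,"y":0.495,"z":-0.4,"rx":0,"ry":0,"rz":0.003,"claw":1},{"x":0.125,"y":0.495,"z":-0.6,"rx":0,"ry":0,"rz":0.003,"claw":1},{"x":0.125,"y":0.495,"z":-0.75,"rx":0,"ry":0,"rz":0.003,"claw":1},{"x":0.125,"y":0.495,"z":-0.83,"rx":0,"ry":0,"rz":0.003,"claw":1},{"x":0.125,"y":0.495,"z":-0.83,"rx":0,"ry":0,"rz":0.003,"claw":1}]'
python3 -m pendant '[{"x":0,"y":0,"z":0,"rx":0,"ry":0,"rz":0,"claw":0.6},{"x":0,"y":0,"z":0,"rx":0,"ry":0,"rz":0,"claw":0.5},{"x":0,"y":0,"z":0,"rx":0,"ry":0,"rz":0,"claw":0.4},{"x":0,"y":0,"z":0,"rx":0,"ry":0,"rz":0,"claw":0.4},{"x":0,"y":0,"z":0,"rx":0,"ry":0,"rz":0,"claw":0.4},{"x":0,"y":0,"z":0,"rx":0,"ry":0,"rz":0,"claw":0.4},{"x":0,"y":0,"z":0,"rx":0,"ry":0,"rz":0,"claw":0.4},{"x":0,"y":0,"z":0,"rx":0,"ry":0,"rz":0,"claw":0.4}]'
python3 - <<'E'
from fit import *
D={n:capture(n) for n in("scene","side")}
D["w"]=dict(np.load("w1.npz"))
cv2.imwrite("pics/side1.png",D["side"]["color"][...,::-1])
obs=[("side",(30,42,66),(354.4,131)),("side",(30,-42,66),(373.9,134.6)),("side",(180,42,66),(365.5,123.5)),("side",(180,-42,66),(386.5,125)),
("side",(-180,42,0),(331.6,159.5)),("side",(-180,-42,0),(352.9,164)),
("scene",(30,42,66),(425.6,215.5)),("scene",(30,-42,66),(416.2,226.8)),("scene",(180,42,66),(471.4,241.4)),("scene",(180,-42,66),(459.4,255.6)),
("scene",(-180,-42,0),(352.5,206.9)),("scene",(-180,42,0),(365.6,196.8))]
wo=[("w",(-180,44,8),(177.3,187.7)),("w",(-180,38,8),(182.8,187.4)),("w",(-180,-38,8),(262,137.3)),("w",(-180,-44,8),(268.3,135)),("w",(-130,-31,8),(226,80))]
# points on straight guides: only y known
ln=[(31,8,(141,88)),(-31,8,(181.7,0)),(-31,8,(219,72)),(-37,8,(191.7,0))]
def res(v,s):
    R=laneR(v[2]);o=np.array([v[0],v[1],.085])
    a=[(proj(D[n],o+R@(np.array(X)/1000))-q) for n,X,q in (obs if s!="w" else [])+(wo if s!="f" else [])]
    out=list(np.concatenate(a))
    return np.array(out)
for s in("f","w","all"):
    r=least_squares(res,[.5725,-.083,np.radians(-87.4)],loss="soft_l1",args=(s,));print(s,r.x[:2].round(4),np.degrees(r.x[2]).round(2));
    if s!="f":print(res(r.x,s).reshape(-1,2)[-5:].round(1))
    R=laneR(r.x[2]);o=np.array([*r.x[:2],.085])
    for y,z,q in ln:
        ro,d=ray(D["w"],q);A=R.T@(ro-o);B=R.T@d;t=(z/1000-A[2])/B[2];print("   line y",y,((A+t*B)*1000).round(1))
E
```

```text
time_s: 5.0
tcp_pos: [0.5405, 0.2839, 0.0135]
ee_rot: [[-0.42, -0.907, -0.003], [-0.907, 0.42, -0.003], [0.004, 0.002, -1.0]]
wrist_force: [0.0, -0.4, 0.8]
gripper_width: 1.003
gripper_force: 0.0
time_s: 6.0
tcp_pos: [0.5423, 0.2856, 0.016]
ee_rot: [[-0.419, -0.908, 0.002], [-0.908, 0.419, 0.001], [-0.002, -0.001, -1.0]]
wrist_force: [2.7, -0.8, 5.1]
gripper_width: 0.639
gripper_force: 30.0
f [ 0.5725 -0.0833] -87.44
   line y 31 [-102.3   31.4    8. ]
   line y -31 [-61.1 -31.    8. ]
   line y -31 [-123.9  -31.6    8. ]
   line y -37 [-65.4 -38.    8. ]
w [ 0.5752 -0.078 ] -86.31
[[-0.5  0.3]
 [ 0.  -2.9]
 [ 0.6  0.5]
 [ 0.9 -1.1]
 [-1.3  5.3]]
   line y 31 [-95.8  31.2   8. ]
   line y -31 [-55.8 -32.5   8. ]
   line y -31 [-118.9  -31.9    8. ]
   line y -37 [-60.2 -39.5   8. ]
all [ 0.5733 -0.0786] -86.9
[[-1.  -0.7]
 [-0.5 -3.9]
 [ 0.7  0.3]
 [ 1.  -1.2]
 [-0.7  4.7]]
   line y 31 [-96.7  32.    8. ]
   line y -31 [-55.9 -31.2   8. ]
   line y -31 [-119.   -31.2    8. ]
   line y -37 [-60.3 -38.2   8. ]
```

Gripped (opening 55.6 mm, 30 N). Lifting, then computing the pose over the lane.

```bash

python3 -m pendant '[{"x":0,"y":0,"z":0.1,"rx":0,"ry":0,"rz":0,"claw":0.4},{"x":0,"y":0,"z":0.3,"rx":0,"ry":0,"rz":0,"claw":0.4},{"x":0,"y":0,"z":0.5,"rx":0,"ry":0,"rz":0,"claw":0.4},{"x":0,"y":0,"z":0.7,"rx":0,"ry":0,"rz":0,"claw":0.4},{"x":0,"y":0,"z":0.9,"rx":0,"ry":0,"rz":0,"claw":0.4},{"x":0,"y":0,"z":0.9,"rx":0,"ry":0,"rz":0,"claw":0.4},{"x":0,"y":0,"z":0.9,"rx":0,"ry":0,"rz":0,"claw":0.4},{"x":0,"y":0,"z":0.9,"rx":0,"ry":0,"rz":0,"claw":0.4}]'
cat > go.py <<'E'
from fit import *
from scipy.spatial.transform import Rotation as Ro
O=np.array([.5728,-.081,.085]);RL=laneR(np.radians(-87.2))
def rel(X,lean=0):  # lane-frame TCP mm, lean about lane y (tip downhill), deg
    s=sense();P=O+RL@(np.array(X)/1000)
    a=np.radians(lean)
    z=np.array([np.sin(a),0,-np.cos(a)]);y=np.array([0,-1.,0]);x=np.cross(y,z)
    G=RL@np.column_stack([x,y,z])
    d=(P-s["tcp_pos"])/.25;w=(Ro.from_matrix(G)*Ro.from_matrix(s["ee_rot"]).inv()).as_rotvec()/np.pi
    print("P",P.round(4),"shift",d.round(3),"rot",w.round(3),"deg",(np.linalg.norm(w)*180).round(1))
def inlane():
    s=sense();print("lane tcp mm",(RL.T@(s["tcp_pos"]-O)*1000).round(1),"F lane",(RL.T@s["wrist_force"]).round(2))
    return s
E
python3 -c "
from go import *
rel((-65,0,80));rel((-65,0,17))
s=sense();print(s['tcp_pos'],s['wrist_force'],s['gripper_width'])"
```

```text
time_s: 7.1
tcp_pos: [0.5398, 0.2844, 0.2364]
ee_rot: [[-0.42, -0.908, -0.006], [-0.908, 0.42, -0.004], [0.006, 0.004, -1.0]]
wrist_force: [-0.1, -0.9, -4.5]
gripper_width: 0.641
gripper_force: 30.0
P [ 0.5708 -0.0406  0.1798] shift [ 0.124 -1.3   -0.226] rot [ 0.09  -0.019  0.152] deg 32.0
P [ 0.57   -0.0233  0.1193] shift [ 0.121 -1.231 -0.469] rot [ 0.09  -0.019  0.152] deg 32.0
[0.53975168 0.28435608 0.23643115] [-0.07999717 -0.91937669 -4.5237814 ] 0.6412752878772197
```

```bash

python3 -m pendant '[{"x":0.03,"y":-0.2,"z":0,"rx":0.02,"ry":-0.005,"rz":0.03,"claw":0.4},{"x":0.06,"y":-0.4,"z":0,"rx":0.04,"ry":-0.01,"rz":0.06,"claw":0.4},{"x":0.09,"y":-0.6,"z":0,"rx":0.06,"ry":-0.015,"rz":0.09,"claw":0.4},{"x":0.12,"y":-0.8,"z":0,"rx":0.08,"ry":-0.019,"rz":0.12,"claw":0.4},{"x":0.12,"y":-1,"z":0,"rx":0.09,"ry":-0.019,"rz":0.152,"claw":0.4},{"x":0.12,"y":-1,"z":0,"rx":0.09,"ry":-0.019,"rz":0.152,"claw":0.4},{"x":0.12,"y":-1,"z":0,"rx":0.09,"ry":-0.019,"rz":0.152,"claw":0.4},{"x":0.12,"y":-1,"z":0,"rx":0.09,"ry":-0.019,"rz":0.152,"claw":0.4}]'
python3 -c "
from go import *
rel((-65,0,60));inlane()"
```

```text
time_s: 8.1
tcp_pos: [0.5709, 0.0364, 0.2393]
ee_rot: [[0.047, -0.999, -0.011], [-0.958, -0.049, 0.282], [-0.282, -0.003, -0.959]]
wrist_force: [0.7, -0.3, -4.3]
gripper_width: 0.641
gripper_force: 30.0
P [ 0.5706 -0.0351  0.1606] shift [-0.001 -0.286 -0.315] rot [-0.002  0.001  0.   ] deg 0.4
lane tcp mm [-155.3    3.8  116. ] F lane [ 1.48  0.66 -4.09]
```

```bash

python3 -m pendant '[{"x":0,"y":-0.15,"z":-0.08,"rx":0,"ry":0,"rz":0,"claw":0.4},{"x":0,"y":-0.22,"z":-0.16,"rx":0,"ry":0,"rz":0,"claw":0.4},{"x":0,"y":-0.28,"z":-0.24,"rx":0,"ry":0,"rz":0,"claw":0.4},{"x":0,"y":-0.28,"z":-0.32,"rx":0,"ry":0,"rz":0,"claw":0.4},{"x":0,"y":-0.28,"z":-0.36,"rx":0,"ry":0,"rz":0,"claw":0.4},{"x":0,"y":-0.28,"z":-0.36,"rx":0,"ry":0,"rz":0,"claw":0.4},{"x":0,"y":-0.28,"z":-0.36,"rx":0,"ry":0,"rz":0,"claw":0.4},{"x":0,"y":-0.28,"z":-0.36,"rx":0,"ry":0,"rz":0,"claw":0.4}]'
python3 -c "
from go import *
rel((-65,0,17));inlane()
t=[]
for n in('side','scene','wrist'):
    p=capture(n);i=p['color'][...,::-1].copy()
    for X in((-180,42,0),(-180,-42,0),(-180,-31,8),(30,42,66),(30,-42,66)):print(n,X,proj(p,O+RL@(np.array(X)/1000)).round(1))
    if n=='side':t.append(cv2.resize(i[110:185,310:410],(400,300),interpolation=cv2.INTER_CUBIC))
    elif n=='scene':t.append(cv2.resize(i[170:260,345:465],(400,300),interpolation=cv2.INTER_CUBIC))
    else:t.append(cv2.resize(i,(480,300)))
a=np.hstack(t[:2]);b=np.zeros_like(a);b[:,:480]=t[2];cv2.imwrite('pics/over.png',np.vstack([a,b]))"
```

```text
time_s: 9.1
tcp_pos: [0.5719, -0.0346, 0.1511]
ee_rot: [[0.047, -0.999, -0.007], [-0.958, -0.048, 0.282], [-0.282, -0.006, -0.959]]
wrist_force: [0.4, 0.7, -3.6]
gripper_width: 0.641
gripper_force: 30.0
P [ 0.57   -0.0233  0.1193] shift [-0.008  0.045 -0.127] rot [-0.002  0.002  0.   ] deg 0.5
lane tcp mm [-62.8   1.4  50.7] F lane [ 0.34  0.38 -3.66]
side (-180, 42, 0) [331.1 159.1]
side (-180, -42, 0) [353.2 165.5]
side (-180, -31, 8) [350.6 162.5]
side (30, 42, 66) [354.8 129.2]
side (30, -42, 66) [375.1 134.5]
scene (-180, 42, 0) [364.7 196.3]
scene (-180, -42, 0) [351.1 205.9]
scene (-180, -31, 8) [353.6 202.6]
scene (30, 42, 66) [426.4 213.9]
scene (30, -42, 66) [414.4 225.2]
wrist (-180, 42, 0) [273.7 348.5]
wrist (-180, -42, 0) [373.1 348.9]
wrist (-180, -31, 8) [361.1 356.3]
wrist (30, 42, 66) [227.   77.5]
wrist (30, -42, 66) [419.5  77.3]
```

View pics/over.png

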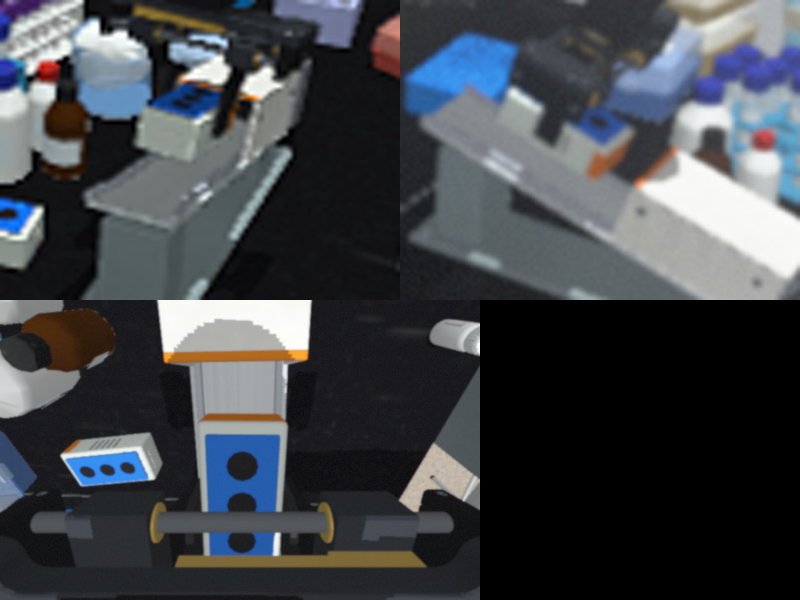

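Over the lane: the cassette is level with the slope, nose downhill, and the hood mouth is ahead. Checking the lateral offset close up.

```bash
python3 -c "
from go import *
p=capture('wrist');np.savez('w2.npz',mtx=p['mtx'],world_to_cam=p['world_to_cam'])
i=p['color'][...,::-1][60:210,200:430].copy();cv2.imwrite('pics/w2c.png',cv2.resize(i,None,fx=3.4,fy=3.4,interpolation=cv2.INTER_CUBIC))
for X in((30,42,66),(30,-42,66),(0,31,8),(0,-31,8),(0,37,8),(0,-37,8),(20,31,8),(20,-31,8)):print(X,((proj(p,O+RL@(np.array(X)/1000))-[200,60])*3.4).round(0))"
```

```text
(30, 42, 66) [91. 60.]
(30, -42, 66) [746.  59.]
(0, 31, 8) [255. 250.]
(0, -31, 8) [583. 249.]
(0, 37, 8) [223. 250.]
(0, -37, 8) [615. 249.]
(20, 31, 8) [250. 139.]
(20, -31, 8) [588. 138.]
```

View pics/w2c.png

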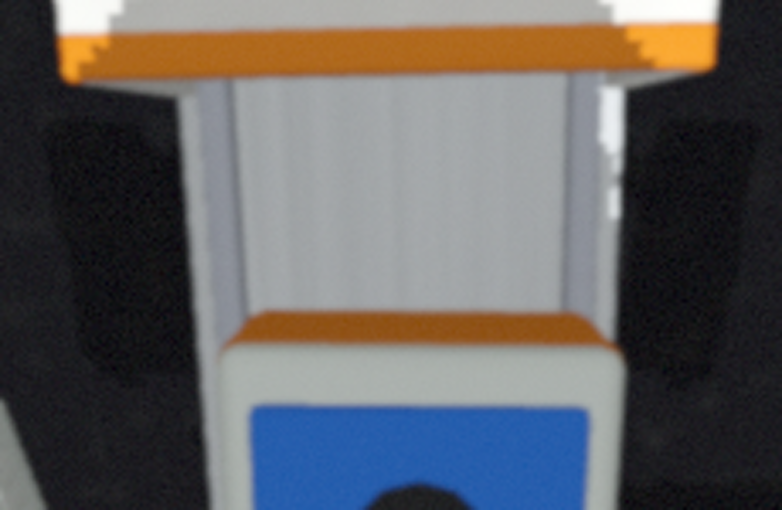

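The crop shows the guides' inner edges at columns 241 and 565 (row 249) and the cassette nose edge at 262 to 578. So the cassette sits about 2-3 mm too far right, and the lane is turned about 1 degree. I'm updating the model and lowering part way.

```bash
sed -i 's/^O=.*/RL=laneR(np.radians(-86.2));O=np.array([.5719,-.0346,.1511])-RL@[-.061,-.002,.0507]/' go.py
python3 -c "
from go import *
print(O);inlane();rel((-63,0,22));rel((-63,0,16))"
```

```text
[ 0.57685554 -0.07903141  0.08555015]
lane tcp mm [-60.6  -2.5  50.1] F lane [ 1.37 -0.02 -4.37]
P [ 0.5732 -0.0247  0.1241] shift [ 0.007  0.041 -0.106] rot [-0.002  0.001  0.006] deg 1.2
P [ 0.5731 -0.023   0.1183] shift [ 0.007  0.048 -0.129] rot [-0.002  0.001  0.006] deg 1.2
```

```bash

python3 -m pendant '[{"x":0.008,"y":0.01,"z":-0.02,"rx":-0.002,"ry":0.001,"rz":0.006,"claw":0.4},{"x":0.008,"y":0.02,"z":-0.05,"rx":-0.002,"ry":0.001,"rz":0.006,"claw":0.4},{"x":0.008,"y":0.03,"z":-0.08,"rx":-0.002,"ry":0.001,"rz":0.006,"claw":0.4},{"x":0.008,"y":0.04,"z":-0.1,"rx":-0.002,"ry":0.001,"rz":0.006,"claw":0.4},{"x":0.008,"y":0.042,"z":-0.108,"rx":-0.002,"ry":0.001,"rz":0.006,"claw":0.4},{"x":0.008,"y":0.044,"z":-0.115,"rx":-0.002,"ry":0.001,"rz":0.006,"claw":0.4},{"x":0.008,"y":0.046,"z":-0.12,"rx":-0.002,"ry":0.001,"rz":0.006,"claw":0.4},{"x":0.008,"y":0.046,"z":-0.12,"rx":-0.002,"ry":0.001,"rz":0.006,"claw":0.4}]'
python3 -c "
from go import *
s=inlane();print(s['moment'],s['gripper_width']);rel((-63,0,15))
p=capture('wrist');
i=p['color'][...,::-1][60:210,200:430].copy();cv2.imwrite('pics/w3c.png',cv2.resize(i,None,fx=3.4,fy=3.4,interpolation=cv2.INTER_CUBIC))"
```

```text
time_s: 10.3
tcp_pos: [0.5734, -0.0234, 0.1201]
ee_rot: [[0.063, -0.998, -0.017], [-0.959, -0.066, 0.276], [-0.276, -0.001, -0.961]]
wrist_force: [1.2, -0.5, -4.2]
gripper_width: 0.643
gripper_force: 30.0
lane tcp mm [-63.1   0.2  17.9] F lane [ 1.69  1.17 -3.87]
[-0.93106529  0.04695761  0.02497733] 0.6425097436511015
P [ 0.5731 -0.0227  0.1173] shift [-0.001  0.003 -0.011] rot [-0.  0.  0.] deg 0.1
```

View pics/w3c.png

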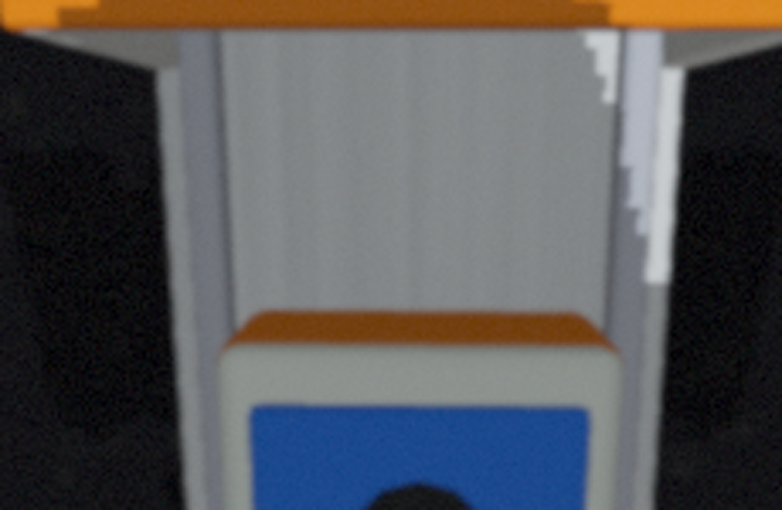

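Parallel and centred (nose edge 262 to 578 between guides at 233 and 606). Lowering the last few mm.

```bash

python3 -m pendant '[{"x":0,"y":0,"z":-0.003,"rx":0,"ry":0,"rz":0,"claw":0.4},{"x":0,"y":0.001,"z":-0.005,"rx":0,"ry":0,"rz":0,"claw":0.4},{"x":0,"y":0.002,"z":-0.007,"rx":0,"ry":0,"rz":0,"claw":0.4},{"x":0,"y":0.003,"z":-0.009,"rx":0,"ry":0,"rz":0,"claw":0.4},{"x":0,"y":0.003,"z":-0.011,"rx":0,"ry":0,"rz":0,"claw":0.4},{"x":0,"y":0.003,"z":-0.011,"rx":0,"ry":0,"rz":0,"claw":0.4},{"x":0,"y":0.003,"z":-0.011,"rx":0,"ry":0,"rz":0,"claw":0.4},{"x":0,"y":0.003,"z":-0.011,"rx":0,"ry":0,"rz":0,"claw":0.4}]'
python3 -c "
from go import *
s=inlane();print(s['moment'],s['gripper_width'])"
```

```text
time_s: 11.35
tcp_pos: [0.5734, -0.0228, 0.118]
ee_rot: [[0.064, -0.998, -0.017], [-0.959, -0.066, 0.276], [-0.276, -0.001, -0.961]]
wrist_force: [-3.1, -0.6, 3.8]
gripper_width: 0.641
gripper_force: 30.0
lane tcp mm [-63.1   0.3  15.7] F lane [-0.69 -3.16  3.71]
[-0.51527947  0.97937976  0.2388073 ] 0.6412860298567875
```

```bash

python3 -m pendant '[{"x":0,"y":0,"z":0,"rx":0,"ry":0,"rz":0,"claw":0.7},{"x":0,"y":0,"z":0,"rx":0,"ry":0,"rz":0,"claw":0.9},{"x":0,"y":0,"z":0,"rx":0,"ry":0,"rz":0,"claw":0.9},{"x":0,"y":-0.01,"z":0.04,"rx":0,"ry":0,"rz":0,"claw":0.9},{"x":0,"y":-0.03,"z":0.12,"rx":0,"ry":0,"rz":0,"claw":0.9},{"x":0,"y":-0.06,"z":0.22,"rx":0,"ry":0,"rz":0,"claw":0.9},{"x":0,"y":-0.06,"z":0.32,"rx":0,"ry":0,"rz":0,"claw":0.9},{"x":0,"y":-0.06,"z":0.4,"rx":0,"ry":0,"rz":0,"claw":0.9}]'
python3 -c "
from go import *
s=inlane();print(s['gripper_width']);rel((-165,0,70),50)
p=capture('wrist');cv2.imwrite('pics/w4.png',p['color'][...,::-1])
for y in(28,-28):print(proj(p,O+RL@[-.008,y/1000,.042]))"
```

```text
time_s: 12.35
tcp_pos: [0.5738, -0.038, 0.2193]
ee_rot: [[0.064, -0.998, -0.015], [-0.959, -0.066, 0.276], [-0.276, -0.003, -0.961]]
wrist_force: [-0.1, -0.0, -0.5]
gripper_width: 0.904
gripper_force: 0.0
lane tcp mm [-76.4  -0.3 117.2] F lane [ 0.15 -0.09 -0.53]
0.9042508246222485
P [0.5676 0.06   0.1983] shift [-0.025  0.392 -0.084] rot [-0.277 -0.017 -0.   ] deg 50.0
[283.42684532 120.99878896]
[359.20938407 120.96228773]
```

View pics/w4.png

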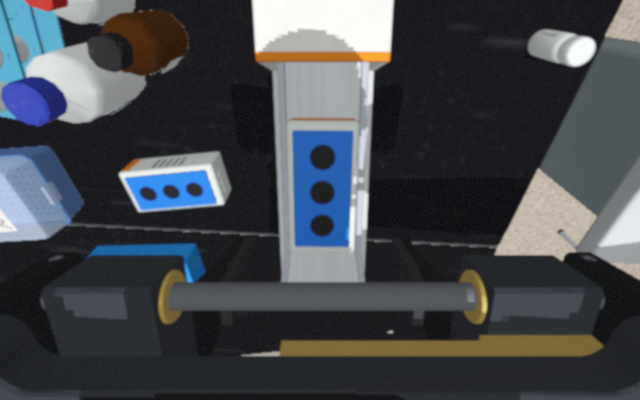

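The cassette lies flat in the lane between the guides (nose top edge at row 120, columns 288 to 357), with its tail at lane x ≈ -118 mm. Moving behind it with the lean, fingers shut.

```bash

python3 -m pendant '[{"x":-0.01,"y":0.13,"z":0,"rx":-0.04,"ry":-0.003,"rz":0,"claw":0.6},{"x":-0.02,"y":0.26,"z":0,"rx":-0.09,"ry":-0.006,"rz":0,"claw":0.3},{"x":-0.025,"y":0.39,"z":-0.02,"rx":-0.14,"ry":-0.009,"rz":0,"claw":0},{"x":-0.025,"y":0.39,"z":-0.05,"rx":-0.19,"ry":-0.012,"rz":0,"claw":0},{"x":-0.025,"y":0.39,"z":-0.08,"rx":-0.24,"ry":-0.015,"rz":0,"claw":0},{"x":-0.025,"y":0.39,"z":-0.084,"rx":-0.277,"ry":-0.017,"rz":0,"claw":0},{"x":-0.025,"y":0.39,"z":-0.084,"rx":-0.277,"ry":-0.017,"rz":0,"claw":0},{"x":-0.025,"y":0.39,"z":-0.084,"rx":-0.277,"ry":-0.017,"rz":0,"claw":0}]'
python3 -c "
from go import *
s=inlane();print(s['gripper_width']);rel((-150,0,12),50)"
```

```text
time_s: 13.4
tcp_pos: [0.5673, 0.0599, 0.1966]
ee_rot: [[0.055, -0.998, 0.034], [-0.829, -0.064, -0.555], [0.556, 0.002, -0.831]]
wrist_force: [0.6, -1.1, 0.4]
gripper_width: 0.071
gripper_force: 0.0
lane tcp mm [-164.5   -0.3   68.4] F lane [1.   0.57 0.65]
0.07071079762519955
P [0.5675 0.0615 0.1384] shift [ 0.001  0.007 -0.233] rot [-0.001 -0.001  0.001] deg 0.3
```

```bash

python3 -m pendant '[{"x":0,"y":0,"z":-0.08,"rx":0,"ry":0,"rz":0,"claw":0},{"x":0,"y":0.007,"z":-0.15,"rx":0,"ry":0,"rz":0,"claw":0},{"x":0,"y":0.007,"z":-0.2,"rx":0,"ry":0,"rz":0,"claw":0},{"x":0,"y":0.007,"z":-0.225,"rx":0,"ry":0,"rz":0,"claw":0},{"x":0,"y":0.007,"z":-0.233,"rx":0,"ry":0,"rz":0,"claw":0},{"x":0,"y":0.007,"z":-0.233,"rx":0,"ry":0,"rz":0,"claw":0},{"x":0,"y":0.007,"z":-0.233,"rx":0,"ry":0,"rz":0,"claw":0},{"x":0,"y":0.007,"z":-0.233,"rx":0,"ry":0,"rz":0,"claw":0}]'
python3 -c "
from go import *
s=inlane();print(s['gripper_width']);rel((-50,0,12),50);rel((0,0,12),50)"
```

```text
time_s: 14.4
tcp_pos: [0.5672, 0.0618, 0.1384]
ee_rot: [[0.055, -0.998, 0.034], [-0.828, -0.065, -0.556], [0.558, 0.002, -0.83]]
wrist_force: [-0.4, -0.1, -0.4]
gripper_width: 0.006
gripper_force: 0.0
lane tcp mm [-150.2   -0.3   11.9] F lane [ 0.18 -0.42 -0.38]
0.005510032619807033
P [ 0.5739 -0.0344  0.1109] shift [ 0.027 -0.385 -0.11 ] rot [-0.001 -0.001  0.   ] deg 0.2
P [ 0.5771 -0.0823  0.0971] shift [ 0.039 -0.576 -0.165] rot [-0.001 -0.001  0.   ] deg 0.2
```

```bash

python3 -m pendant '[{"x":0.003,"y":-0.046,"z":-0.013,"rx":0,"ry":0,"rz":0,"claw":0},{"x":0.006,"y":-0.092,"z":-0.026,"rx":0,"ry":0,"rz":0,"claw":0},{"x":0.009,"y":-0.138,"z":-0.04,"rx":0,"ry":0,"rz":0,"claw":0},{"x":0.012,"y":-0.184,"z":-0.053,"rx":0,"ry":0,"rz":0,"claw":0},{"x":0.015,"y":-0.23,"z":-0.066,"rx":0,"ry":0,"rz":0,"claw":0},{"x":0.018,"y":-0.276,"z":-0.079,"rx":0,"ry":0,"rz":0,"claw":0},{"x":0.021,"y":-0.322,"z":-0.092,"rx":0,"ry":0,"rz":0,"claw":0},{"x":0.024,"y":-0.346,"z":-0.099,"rx":0,"ry":0,"rz":0,"claw":0}]'
python3 -c "
from go import *
s=inlane();rel((0,0,12),50)"
```

```text
time_s: 15.4
tcp_pos: [0.5728, -0.0258, 0.113]
ee_rot: [[0.055, -0.998, 0.033], [-0.828, -0.064, -0.557], [0.558, 0.004, -0.83]]
wrist_force: [-0.6, 1.2, 0.7]
gripper_width: 0.001
gripper_force: 0.7
lane tcp mm [-58.8  -0.5  11.7] F lane [-1.44 -0.55  0.37]
P [ 0.5771 -0.0823  0.0971] shift [ 0.017 -0.226 -0.064] rot [-0.    -0.001  0.001] deg 0.3
```

```bash

python3 -m pendant '[{"x":0.003,"y":-0.04,"z":-0.011,"rx":0,"ry":0,"rz":0,"claw":0},{"x":0.006,"y":-0.08,"z":-0.023,"rx":0,"ry":0,"rz":0,"claw":0},{"x":0.009,"y":-0.12,"z":-0.034,"rx":0,"ry":0,"rz":0,"claw":0},{"x":0.012,"y":-0.16,"z":-0.046,"rx":0,"ry":0,"rz":0,"claw":0},{"x":0.014,"y":-0.2,"z":-0.057,"rx":0,"ry":0,"rz":0,"claw":0},{"x":0.017,"y":-0.24,"z":-0.069,"rx":0,"ry":0,"rz":0,"claw":0},{"x":0.019,"y":-0.27,"z":-0.077,"rx":0,"ry":0,"rz":0,"claw":0},{"x":0.02,"y":-0.284,"z":-0.081,"rx":0,"ry":0,"rz":0,"claw":0}]'
python3 -c "
from go import *
s=inlane();rel((20,0,12),50)
for n in('side',):
    p=capture(n);cv2.imwrite('pics/push.png',cv2.resize(p['color'][90:190,300:440][...,::-1],(784,560),interpolation=cv2.INTER_CUBIC))"
```

```text
time_s: 16.4
tcp_pos: [0.5779, -0.0965, 0.0928]
ee_rot: [[0.055, -0.998, 0.033], [-0.828, -0.064, -0.557], [0.558, 0.003, -0.83]]
wrist_force: [-0.3, 0.5, -0.1]
gripper_width: 0.005
gripper_force: 0.5
lane tcp mm [14.8 -0.1 11.8] F lane [-0.51 -0.24 -0.27]
P [ 0.5783 -0.1015  0.0916] shift [ 0.002 -0.02  -0.005] rot [-0.    -0.001  0.001] deg 0.2
```

View pics/push.png

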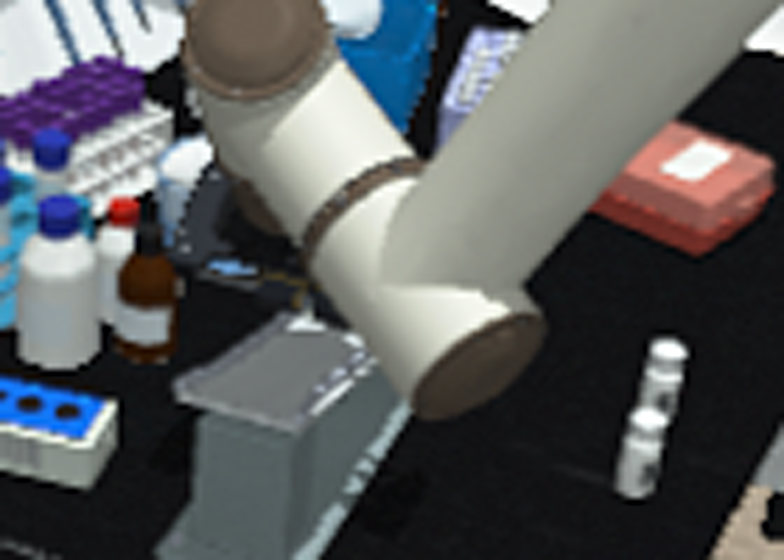

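```bash
cat > f.py <<'E'
from go import *
F=[]
for k in range(6):
    capture("wrist");s=sense();F.append(RL.T@s["wrist_force"])
print("t",s["time_s"],"x",(RL.T@(s["tcp_pos"]-O)*1000).round(1),"F",np.mean(F,0).round(2),"sd",np.std(F,0).round(2))
E
python3 -m pendant '[{"x":0.001,"y":-0.008,"z":-0.002,"rx":0,"ry":0,"rz":0,"claw":0},{"x":0.001,"y":-0.016,"z":-0.004,"rx":0,"ry":0,"rz":0,"claw":0},{"x":0.002,"y":-0.024,"z":-0.007,"rx":0,"ry":0,"rz":0,"claw":0},{"x":0.002,"y":-0.032,"z":-0.009,"rx":0,"ry":0,"rz":0,"claw":0},{"x":0.003,"y":-0.038,"z":-0.011,"rx":0,"ry":0,"rz":0,"claw":0},{"x":0.003,"y":-0.044,"z":-0.013,"rx":0,"ry":0,"rz":0,"claw":0},{"x":0.003,"y":-0.05,"z":-0.014,"rx":0,"ry":0,"rz":0,"claw":0},{"x":0.003,"y":-0.05,"z":-0.014,"rx":0,"ry":0,"rz":0,"claw":0}]'
python3 f.py
```

```text
time_s: 17.45
tcp_pos: [0.5788, -0.1086, 0.0896]
ee_rot: [[0.055, -0.998, 0.033], [-0.828, -0.065, -0.557], [0.558, 0.003, -0.83]]
wrist_force: [0.4, 0.1, 0.3]
gripper_width: 0.005
gripper_force: 0.2
t 17.75 x [27.2 -0.1 12. ] F [-0.27  0.02  0.2 ] sd [0.55 0.45 0.4 ]
```

```bash

python3 -m pendant '[{"x":0,"y":-0.003,"z":-0.001,"rx":0,"ry":0,"rz":0,"claw":0},{"x":0,"y":-0.006,"z":-0.002,"rx":0,"ry":0,"rz":0,"claw":0},{"x":0.001,"y":-0.009,"z":-0.003,"rx":0,"ry":0,"rz":0,"claw":0},{"x":0.001,"y":-0.012,"z":-0.004,"rx":0,"ry":0,"rz":0,"claw":0},{"x":0.001,"y":-0.016,"z":-0.0045,"rx":0,"ry":0,"rz":0,"claw":0},{"x":0.001,"y":-0.016,"z":-0.0045,"rx":0,"ry":0,"rz":0,"claw":0},{"x":0.001,"y":-0.016,"z":-0.0045,"rx":0,"ry":0,"rz":0,"claw":0},{"x":0.001,"y":-0.016,"z":-0.0045,"rx":0,"ry":0,"rz":0,"claw":0}]'
python3 f.py
python3 -m pendant '[{"x":0,"y":-0.003,"z":-0.001,"rx":0,"ry":0,"rz":0,"claw":0},{"x":0,"y":-0.006,"z":-0.002,"rx":0,"ry":0,"rz":0,"claw":0},{"x":0.001,"y":-0.009,"z":-0.003,"rx":0,"ry":0,"rz":0,"claw":0},{"x":0.001,"y":-0.012,"z":-0.004,"rx":0,"ry":0,"rz":0,"claw":0},{"x":0.001,"y":-0.016,"z":-0.0045,"rx":0,"ry":0,"rz":0,"claw":0},{"x":0.001,"y":-0.016,"z":-0.0045,"rx":0,"ry":0,"rz":0,"claw":0},{"x":0.001,"y":-0.016,"z":-0.0045,"rx":0,"ry":0,"rz":0,"claw":0},{"x":0.001,"y":-0.016,"z":-0.0045,"rx":0,"ry":0,"rz":0,"claw":0}]'
python3 f.py
```

```text
time_s: 18.75
tcp_pos: [0.5791, -0.1124, 0.0884]
ee_rot: [[0.055, -0.998, 0.034], [-0.828, -0.065, -0.557], [0.558, 0.003, -0.83]]
wrist_force: [1.2, 1.0, -0.8]
gripper_width: 0.006
gripper_force: 0.3
t 19.05 x [31.3 -0.  12. ] F [-0.43  0.6  -0.27] sd [0.51 0.62 0.64]
time_s: 20.05
tcp_pos: [0.5793, -0.1164, 0.0873]
ee_rot: [[0.055, -0.998, 0.033], [-0.828, -0.065, -0.557], [0.558, 0.003, -0.83]]
wrist_force: [0.5, 0.3, -0.2]
gripper_width: 0.005
gripper_force: 0.2
t 20.35 x [35.5 -0.  12. ] F [-0.52  0.16 -0.03] sd [0.31 0.32 0.42]
```

```bash

python3 -m pendant '[{"x":0,"y":-0.003,"z":-0.001,"rx":0,"ry":0,"rz":0,"claw":0},{"x":0,"y":-0.006,"z":-0.002,"rx":0,"ry":0,"rz":0,"claw":0},{"x":0.001,"y":-0.009,"z":-0.003,"rx":0,"ry":0,"rz":0,"claw":0},{"x":0.001,"y":-0.012,"z":-0.004,"rx":0,"ry":0,"rz":0,"claw":0},{"x":0.001,"y":-0.016,"z":-0.0045,"rx":0,"ry":0,"rz":0,"claw":0},{"x":0.001,"y":-0.016,"z":-0.0045,"rx":0,"ry":0,"rz":0,"claw":0},{"x":0.001,"y":-0.016,"z":-0.0045,"rx":0,"ry":0,"rz":0,"claw":0},{"x":0.001,"y":-0.016,"z":-0.0045,"rx":0,"ry":0,"rz":0,"claw":0}]'
python3 f.py
```

```text
time_s: 21.35
tcp_pos: [0.5798, -0.1202, 0.0862]
ee_rot: [[0.056, -0.998, 0.034], [-0.828, -0.065, -0.557], [0.558, 0.003, -0.83]]
wrist_force: [0.4, 4.3, -0.1]
gripper_width: 0.006
gripper_force: 1.9
t 21.65 x [39.6  0.1 12. ] F [-3.65  0.82 -0.58] sd [0.68 0.43 0.5 ]
```

Stop found at TCP x ≈ 37 mm: the push force jumped from 0.5 to 3.7 N. Pushing 2 mm more.

```bash

python3 -m pendant '[{"x":0,"y":-0.002,"z":-0.0005,"rx":0,"ry":0,"rz":0,"claw":0},{"x":0,"y":-0.004,"z":-0.001,"rx":0,"ry":0,"rz":0,"claw":0},{"x":0,"y":-0.006,"z":-0.0015,"rx":0,"ry":0,"rz":0,"claw":0},{"x":0,"y":-0.008,"z":-0.002,"rx":0,"ry":0,"rz":0,"claw":0},{"x":0,"y":-0.008,"z":-0.002,"rx":0,"ry":0,"rz":0,"claw":0},{"x":0,"y":-0.008,"z":-0.002,"rx":0,"ry":0,"rz":0,"claw":0},{"x":0,"y":-0.008,"z":-0.002,"rx":0,"ry":0,"rz":0,"claw":0},{"x":0,"y":-0.008,"z":-0.002,"rx":0,"ry":0,"rz":0,"claw":0}]'
python3 f.py
```

```text
time_s: 22.65
tcp_pos: [0.5798, -0.1222, 0.0856]
ee_rot: [[0.056, -0.998, 0.034], [-0.828, -0.065, -0.556], [0.558, 0.003, -0.83]]
wrist_force: [1.0, 5.0, 0.6]
gripper_width: 0.003
gripper_force: 2.5
t 22.95 x [41.5  0.  12. ] F [-4.91  0.51 -1.12] sd [0.34 0.29 0.89]
```

The spring rate matches (1.3 N over 1.9 mm), so compression is about 4-5 mm. Backing off uphill along the lane, then up.

```bash

python3 -m pendant '[{"x":0,"y":0.006,"z":0.002,"rx":0,"ry":0,"rz":0,"claw":0},{"x":-0.001,"y":0.012,"z":0.0035,"rx":0,"ry":0,"rz":0,"claw":0},{"x":-0.001,"y":0.02,"z":0.006,"rx":0,"ry":0,"rz":0,"claw":0},{"x":-0.005,"y":0.08,"z":0.023,"rx":0,"ry":0,"rz":0,"claw":0},{"x":-0.01,"y":0.16,"z":0.046,"rx":0,"ry":0,"rz":0,"claw":0},{"x":-0.016,"y":0.24,"z":0.069,"rx":0,"ry":0,"rz":0,"claw":0},{"x":-0.022,"y":0.32,"z":0.1,"rx":0,"ry":0,"rz":0,"claw":0},{"x":-0.027,"y":0.4,"z":0.14,"rx":0,"ry":0,"rz":0,"claw":0}]'
python3 -m pendant '[{"x":-0.005,"y":0.08,"z":0.08,"rx":0,"ry":0,"rz":0,"claw":0},{"x":-0.01,"y":0.16,"z":0.2,"rx":0,"ry":0,"rz":0,"claw":0},{"x":-0.01,"y":0.2,"z":0.35,"rx":0,"ry":0,"rz":0,"claw":0},{"x":-0.01,"y":0.2,"z":0.5,"rx":0,"ry":0,"rz":0,"claw":0},{"x":-0.01,"y":0.2,"z":0.65,"rx":0,"ry":0,"rz":0,"claw":0},{"x":-0.01,"y":0.2,"z":0.7,"rx":0,"ry":0,"rz":0,"claw":0},{"x":-0.01,"y":0.2,"z":0.7,"rx":0,"ry":0,"rz":0,"claw":0},{"x":-0.01,"y":0.2,"z":0.7,"rx":0,"ry":0,"rz":0,"claw":0}]'
python3 - <<'E'
from go import *
p=capture("wrist");inlane()
for r in regions_of(p,"cassette_center")[:3]:print(r["centre"],r["conf"],r["region"].sum())
# tail top edge, from last contact (TCP 41.5 + tip 6) and after relaxing
for x in(30,44,47):print(x,[proj(p,O+RL@np.array([x/1000,y,.042])).round(0) for y in(.028,-.028)])
q=capture("side")
for l in("vial_a","green_rack"):print(l,[(np.round(r["centre"]),round(r["conf"],2)) for r in search_frame(q,l)[:3]])
E
```

```text
time_s: 23.95
tcp_pos: [0.5724, -0.021, 0.1211]
ee_rot: [[0.056, -0.998, 0.033], [-0.828, -0.065, -0.557], [0.558, 0.004, -0.83]]
wrist_force: [-0.5, -0.0, -0.5]
gripper_width: 0.005
gripper_force: 0.0
time_s: 24.95
tcp_pos: [0.5696, 0.0276, 0.2941]
ee_rot: [[0.057, -0.998, 0.031], [-0.828, -0.065, -0.558], [0.558, 0.006, -0.829]]
wrist_force: [0.5, -0.8, -0.8]
gripper_width: 0.004
gripper_force: 0.0
lane tcp mm [-1.601e+02 -1.000e-01  1.710e+02] F lane [-0.01 -0.33  0.2 ]
[322.0, 151.2] 0.78 852
[181.6, 269.1] 0.77 1304
30 [array([298., 150.]), array([343., 150.])]
44 [array([298., 142.]), array([342., 142.])]
47 [array([299., 140.]), array([342., 140.])]
vial_a [(array([413., 170.]), 0.46), (array([419., 158.]), 0.46)]
green_rack [(array([331., 275.]), 0.59)]
```

```bash
python3 -c "
from station import *
print(finish_job())"
```

```text
the job is handed in; nothing more can be done
None
```

I handed the job in at about 25 s of the 48 s allowed, but no verdict came back. The cassette is under the hood, nose on the stop, with the spring pushed in an estimated 4–5 mm during the push (it trips at 11 mm). The arm is clear, and the vials and rack did not appear to move.

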